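Open the push-and-turn cap of the tablet vial

ROBOT

A 6-joint arm with a two-finger parallel gripper is mounted at the origin on the work surface. World frame = base frame: x ahead of the robot, y to its left, z up, the work surface at z = 0. Lengths are in m, angles in rad, forces in N, time in s.
With the tool pointing down it reaches from about 0.3 to 0.875 m from the base axis. Payload 6.4 kg.
Tool frame: the origin (TCP) lies midway between the tips of the shut fingers; the grasp point (between the pads) lies env.grasp_offset behind it (env.grasp_offset is the distance from the TCP to the grasp point, in m); z points along the fingers, y is the line along which they close (so a half turn about z gives the same grasp; the last joint's range is limited). The gripper opens to 88 mm and grips with 3 to 60 N. Pads are 18 mm wide; open, the fingers measure 123 mm over their backs; the gripper's body (75 mm by 187 mm) begins 45 mm behind the grasp point.
Start: joints at [1.026, 0.181, 1.607, -0, 1.354, -0.206], TCP at [0.191, 0.542, 0.239] pointing down, gripper open.
Joint ranges: [-2.99, 2.99], [-0.89, 2.07], [0.3, 2.58], [-1.14, 4.28], [0, 2.63], [-3.12, 3.12]. Speed limits (rad/s): [2.57, 2.57, 3.01, 3.14, 3.14, 3.14].

INTERFACE

Orientations are given as [roll, pitch, yaw] about the fixed x, y, z axes, in that order (R = Rz(yaw) Ry(pitch) Rx(roll)).
In Python, from bench import env gives the robot as it stands.
- The arm moves only by the tool servo_tool, never from a script. Its argument "motion" is a list that holds one entry, the list of rows, each a list of 5 numbers: the shift along the tool's x, y, z in cm, then the turn about the tool's z in degrees, then the opening, from -1 (shut) to 1 (fully open), so that 0 is half open. In form: [[[dx, dy, dz, yaw, hand], ...]]. A call has exactly 8 rows; each row shifts and turns the commanded pose from where the row before left it, along the tool's axes as they then stand; what a row does not reach is not made up. A row lasts 1/10 s, in which the tool goes at most 50 mm and 8.59 degrees, less where a joint would pass 70% of its speed; a pose out of reach is approached as far as the arm can. A call is refused whole if a number of a shift passes 5 or a number of a turn 8.59, either way. A call with a gripper value outside its range is refused whole. The fingers move at their own pace and stop on an object; the grip force is fixed at half the most. Time passes only in rows, so rows that do not move let the fingers close, or fill a call up. It gives the time, the measured TCP pose, the force, the opening and the grip force at its end, in the units of the state.
- env.get_obs(): the state, without advancing time (a new reading comes with each control period).
- env.capture(name): name is "scene" or "top"; returns the picture (420x560x3 uint8, blue, green, red); there is no depth.
- env.calibration(name): a dict with "fov_y" (degrees; the focal length in pixels is half the picture's height over the tangent of half this angle, whatever the lens; pixels are square), "cx", "cy" (the principal point, pixels), "xyz" and "orientation" of the camera in the world. Camera axes: x right, y down, z forward; pixel columns grow to the right and rows downward; lengths in m; the calibration is good to about 2 mm. A picture is of the moment at which its call begins. calibration takes no time and is no camera call.
- env.sign_off(): hands the job in; it is judged then, once.
The state is a dict: "clock": time; "joints": joint angles; "dq": joint speeds; "joint_efforts": joint torques, N m; "tcp_pos": TCP position; "ee_rot": TCP orientation; "wrist_force": force on the tool from outside, world axes, zero at the start; "torque": the same for the moment, N m; "opening": opening from 0.0 (shut) to 1.0 (fully open); "finger_force": force on a finger pad.
Only numpy, scipy, OpenCV 4.12 (cv2) and the standard library are available. Lean on these libraries where they do the work, as an engineer would, in place of code of your own. Each camera call takes 0.05 s, during which the arm holds its last target. There are 200 camera calls.

TASK

Open the amber tablet vial that is clamped in the grey bracket: press its blue push-and-turn safety cap down against the spring, twist it a quarter turn anticlockwise (seen from above) while it is down, and lift it off. The cap is thin plastic, so grip it gently, with no more than about 40 N, and do not disturb the other things on the board. Finish while still holding the cap in the gripper, upright and still, straight above the vial with its lower rim about 7 cm clear of the vial's mouth; do not put it down or let go.

Things in the scene. Friction and masses are not known exactly. Their poses are not given: they have to be found in the camera images.
- cap_center (a point): Centre of the blue ribbed safety cap (round, 48 mm across, 32 mm high, white bar across its flat top): on its axis, 16 mm above its lower rim. z up, x along the bar. Loose, about 25 g. Locked at first; pressed down 4 mm or more it turns, only anticlockwise seen from above (positive about z). Past 35 degrees it needs no pressing, from 50 to 130 it lifts straight off, at 135 it stops.
- seal (a joint): Sprung white seal in the vial's mouth, under the cap: m pushed down, 0 with the cap locked, 0.006 with the cap bottomed out, -0.003 with the cap off. It pushes the cap up with 4 N when locked, 7 N at 4 mm and 8.5 N when bottomed.
- bottle: Amber vial in a grey bracket screwed to the white board: it neither moves nor turns. Origin on the vial's axis at the board's surface (102 mm above the table), z up, x as the locked cap's x. Base plate 90 x 70 x 6 mm, long side along x; collar 51 mm across, up to 34 mm above the origin, with a block to 34 mm from the axis at -x. Vial 44 mm across up to 60 mm. Locked cap: from 68 to 100 mm.
- vial_mouth (a point): Centre of the vial's mouth, the top of its 30 mm wide neck (with 40 mm wide lugs), 90 mm above the bottle's origin; hidden under the cap at first, when the cap's centre is 6 mm below it. The seal stands up to 9 mm above it when the cap is off.
- first_aid_box: Bystander: green plastic first-aid box with a white cross and a grey clip latch, 120 x 180 x 60 mm, loose; origin at the centre of its underside
- plate: Bystander: white enamel plate, 160 mm across, 18 mm high, loose; origin at the centre of its underside
- tweezer_case: Bystander: pink plastic tweezer case, 130 x 28 x 14 mm, loose, long side along x; origin at the centre of its underside
- candlestick: Bystander: turned dark wooden candlestick ornament, 52 mm across, 88 mm high, loose; origin at the centre of its underside
Mind the look-alikes: they are no part of the job. Of the things shaped like the part that bears cap_center, the blue one is meant.

How it is judged:
On the way, in this order (a step that is already met when the one before it is completed fails the run):
1. the cap is pressed down at least 3 mm while still at its locked angle (z of cap_center in the frame of bottle below 0.081 m and angle between the x axis of cap_center and the x axis of bottle, either way round below 0.2 rad), for 0.05 s.
2. the cap is twisted at least 43 degrees while still on the vial (angle between the x axis of cap_center and the x axis of bottle, either way round above 0.75 rad and z of cap_center in the frame of bottle below 0.092 m and horizontal distance between cap_center and bottle below 0.006 m), for 0.05 s.
At the end, for the whole second after the job is handed in: The cap is held in the fingers, still (under 30 mm/s) and upright within 15 degrees, its axis within 30 mm of the vial's, its lower rim 40 to 120 mm above the vial's mouth, touching nothing but the gripper (z of cap_center in the frame of bottle between 0.146 and 0.226 m and horizontal distance between cap_center and bottle below 0.03 m and angle between cap_center's own z axis and vertical below 0.26 rad and contact force between the fingers and cap above 1 N and contact force between cap and bottle below 0.1 N and linear speed of cap below 0.03 m/s); the arm keeps its last pose, push and grip.
It fails at once if the cap is gripped or pressed too hard (contact forces of the fingers on it add up to more than 120 N) (contact force between the fingers and cap above 120 N).
It fails at once if a bystander is moved more than 20 mm (distance of any of first_aid_box, plate, tweezer_case, candlestick from where it was at the start of the episode above 0.02 m).
It fails at once if the candlestick is tipped over (angle between candlestick's own z axis and vertical above 0.4 rad).
It also fails if it takes over 40 s, if anything falls off the work surface, if the arm or the gripper's body presses on something with over 40 N, if the wrist force passes 120 N, or if a joint passes its speed limit or range.

## Working session

There is one attempt and no reset: what is moved stays moved. The work goes in short steps, Python scripts to look and compute and a tool call to move; the robot and the scene stay as the last step left them, time stands still between calls to the robot, and variables do not carry over. Pictures are saved under pics/ and viewed, at most 10 in all, crops included, and the job is handed in when it is done.

Besides the shell and the picture viewer there is one more tool, called after "Emit:" as name(argument=value, ...), one argument or row to a line, values as JSON. servo_tool: Moves the arm, as the interface text tells. Its arguments: {"type":"object","properties":{"motion":{"type":"array","items":{"type":"array","items":{"type":"array","items":{"type":"number"}}}}},"required":["motion"]}

```bash
mkdir -p pics; python3 - <<'E'
from bench import env
import cv2
for n in("scene","top"):
    cv2.imwrite(f"pics/{n}0.png",env.capture(n)); print(n,env.calibration(n))
print(env.get_obs(),env.grasp_offset)
E
```

```text
scene {'fov_y': 43.80045568974925, 'cx': 275.3760293801708, 'cy': 208.99776571004523, 'xyz': array([1.11969917, 0.17330703, 1.08070616]), 'orientation': array([-2.55831577,  0.00859242,  1.75304193])}
top {'fov_y': 49.919520761804044, 'cx': 271.79815297286297, 'cy': 207.5085657078725, 'xyz': array([0.34688246, 0.04530932, 0.99012126]), 'orientation': array([-2.95976124,  0.02856359, -1.54697876])}
{'clock': 0.1, 'joints': array([ 1.02569781e+00,  1.81439225e-01,  1.60787489e+00, -5.67887776e-06,
        1.35377299e+00, -2.06319048e-01]), 'dq': array([ 1.82410289e-04, -2.30145719e-04, -3.69781886e-04, -5.99518505e-04,
        1.15892031e-04,  5.47549383e-05]), 'joint_efforts': array([ 2.72958614e-04, -4.34808612e+01, -3.42700195e+01,  7.04870769e-02,
        3.39422724e-02,  2.95125737e-06]), 'tcp_pos': array([0.19084594, 0.54191868, 0.2379317 ]), 'ee_rot': array([-3.14012876e+00, -3.00724118e-04,  2.80281419e+00]), 'wrist_force': array([-0.18613547,  0.27683002,  0.26189622]), 'torque': array([ 0.06147822, -0.0130618 ,  0.00697042]), 'finger_force': 0.0, 'opening': 0.9965661458875701} 0.0187
```

View pics/scene0.png

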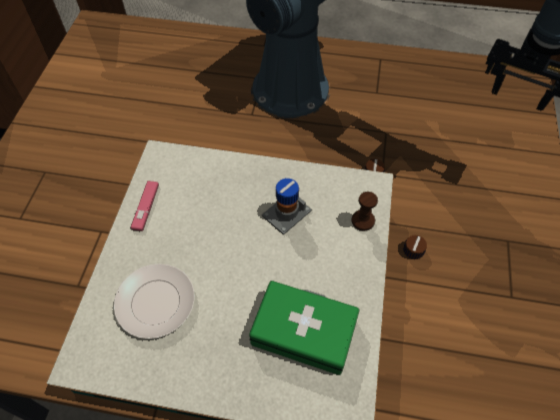

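View pics/top0.png

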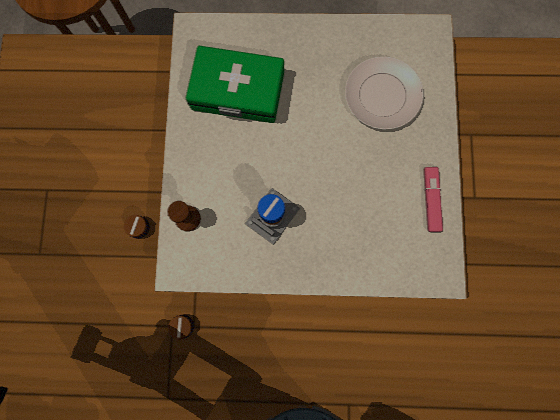

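The scene view has the blue cap at about (288,187) on the bracketed vial, with the candlestick at (365,210) to its right. The top view has the cap at (271,208) and the candlestick at (183,213). The brown caps on the table are look-alikes. I'll enlarge both views next.

```bash
python3 - <<'E'
import cv2,numpy as np
a=cv2.imread("pics/scene0.png")[165:240,250:325];b=cv2.imread("pics/top0.png")[180:255,235:310]
f=lambda i:cv2.resize(i,(400,400),interpolation=cv2.INTER_CUBIC)
cv2.imwrite("pics/crop.png",np.hstack([f(a),f(b)]))
E
```

```text
(no output)
```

View pics/crop.png

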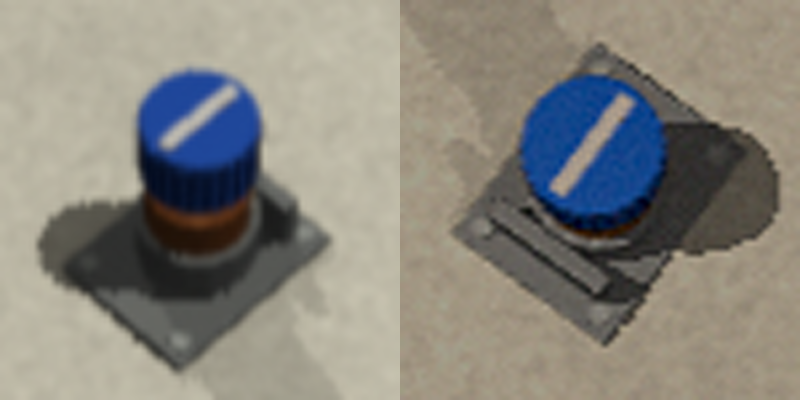

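The left crop (scene) puts the bar ends at (164,146) and (236,90). The right crop (top) puts them at (558,192) and (626,98), with the bracket's block at lower left, so bottle +x points to upper right.

```bash
cat > h.py <<'E'
import numpy as np
from bench import env
from scipy.spatial.transform import Rotation as R
def ray(n,u,v,z):
    c=env.calibration(n); f=210/np.tan(np.radians(c["fov_y"]/2))
    d=R.from_euler("xyz",c["orientation"]).apply([(u-c["cx"])/f,(v-c["cy"])/f,1]); p=c["xyz"]
    return p+d*(z-p[2])/d[2]
E
python3 - <<'E'
from h import *
s=75/400
def pr(n,ox,oy,pts):
    P=[ray(n,ox+x*s-.4,oy+y*s-.4,.202)for x,y in pts]; d=P[1]-P[0]
    print(n,np.mean(P,0),np.degrees(np.arctan2(d[1],d[0])),np.linalg.norm(d))
pr("scene",250,165,[(164,146),(236,90)])
pr("top",235,180,[(558-400,192),(626-400,98)])
for u,v in[(183,213)]: print(ray("top",u,v,.17))
print(ray("top",186,218,.102),ray("scene",364,220,.11), ray("top",236,80,.16))
o=env.get_obs(); print(R.from_euler("xyz",o["ee_rot"]).as_matrix())
E
```

```text
scene [0.49204185 0.07477125 0.202     ] 143.71820680444762 0.03889253689523505
top [0.49258452 0.07339945 0.202     ] -34.155491728085686 0.039000594972577976
[0.48371552 0.23688049 0.17      ]
[0.48501608 0.24610793 0.102     ] [0.48555252 0.24550987 0.11      ] [0.7541336  0.14962566 0.16      ]
[[-9.43161288e-01  3.32334459e-01 -7.70133123e-04]
 [ 3.32335215e-01  9.43160466e-01 -1.28074291e-03]
 [ 3.00724113e-04 -1.46388949e-03 -9.99998883e-01]]
```

Emit:
servo_tool(
  motion=[
    [[-2.75,-2.13,0,0,1],[-2.75,-2.13,0,0,1],[-2.75,-2.13,0,0,1],[-2.75,-2.13,0,0,1],[-2.75,-2.13,0,0,1],[-2.75,-2.13,0,0,1],[-2.75,-2.13,0,0,1],[-2.75,-2.13,0,0,1]],
  ],
)

```text
clock: 0.9
tcp_pos: [0.3422, 0.3072, 0.2384]
ee_rot: [-3.141, -0.0, 2.803]
wrist_force: [0.9, 0.1, 0.6]
opening: 0.998
finger_force: 0.0
```

Emit:
servo_tool(
  motion=[
    [[-2.75,-2.13,0,0,1],[-2.75,-2.13,0,0,1],[-2.75,-2.13,0,0,1],[-2.75,-2.13,0,0,1],[-2.75,-2.13,0,0,1],[-2.75,-2.13,0,0,1],[-2.75,-2.13,0,0,1],[-2.75,-2.13,0,0,1]],
  ],
)

```text
clock: 1.7
tcp_pos: [0.4932, 0.0734, 0.2384]
ee_rot: [-3.142, -0.001, 2.803]
wrist_force: [0.1, -0.1, 0.2]
opening: 1.0
finger_force: 0.0
```

Emit:
servo_tool(
  motion=[
    [[0,0,0,0,1],[0,0,0,0,1],[0,0,0,0,1],[0,0,0,0,1],[0,0,0,0,1],[0,0,0,0,1],[0,0,0,0,1],[0,0,0,0,1]],
  ],
)

```text
clock: 2.5
tcp_pos: [0.4928, 0.0749, 0.2388]
ee_rot: [3.142, 0.0, 2.803]
wrist_force: [-0.0, -0.1, 0.5]
opening: 0.997
finger_force: 0.0
```

Emit:
servo_tool(
  motion=[
    [[0,0,0.9,0,1],[0,0,0.9,0,1],[0,0,0.9,0,1],[0,0,0.9,0,1],[0,0,0.9,0,1],[0,0,0.9,0,1],[0,0,0.9,0,1],[0,0,0.9,0,1]],
  ],
)

```text
clock: 3.3
tcp_pos: [0.4928, 0.0747, 0.1659]
ee_rot: [-3.142, -0.0, 2.803]
wrist_force: [1.0, 0.9, -0.8]
opening: 1.0
finger_force: 0.0
```

```bash
python3 - <<'E'
from h import *
import cv2
a=env.capture("scene")[130:240,230:340];b=env.capture("top")[150:260,215:325]
f=lambda i:cv2.resize(i,(400,400),interpolation=cv2.INTER_CUBIC)
cv2.imwrite("pics/c1.png",np.hstack([f(a),f(b)]))
o=env.get_obs();print(o["tcp_pos"],o["joints"],o["wrist_force"])
E
```

```text
[0.49188116 0.07473021 0.16514731] [-8.82598874e-02  9.11285781e-02  1.86623133e+00 -1.25991163e-05
  1.18679719e+00 -1.32019774e+00] [-0.48071809  0.69126612  0.82308107]
```

View pics/c1.png

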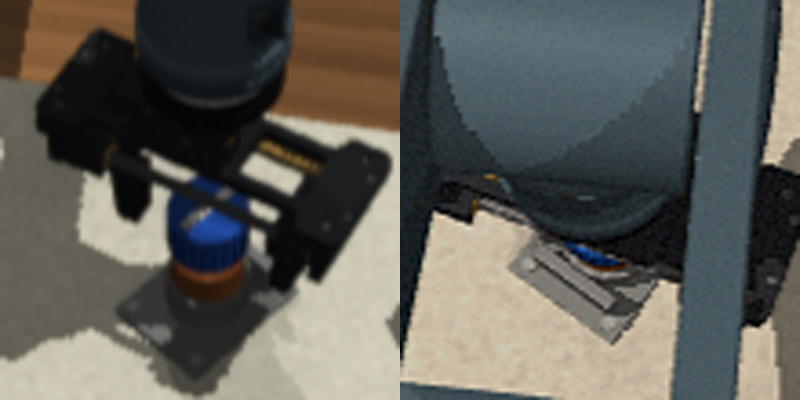

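The fingers straddle the cap, which sits roughly centred between them, so I'll close the gripper.

Emit:
servo_tool(
  motion=[
    [[0,0,0,0,-1],[0,0,0,0,-1],[0,0,0,0,-1],[0,0,0,0,-1],[0,0,0,0,-1],[0,0,0,0,-1],[0,0,0,0,-1],[0,0,0,0,-1]],
  ],
)

```text
clock: 4.2
tcp_pos: [0.4928, 0.0744, 0.1669]
ee_rot: [-3.141, 0.0, 2.803]
wrist_force: [-1.3, -2.1, 1.8]
opening: 0.537
finger_force: 30.0
```

Gripped at 30 N. Next I'll press down about 5 mm.

Emit:
servo_tool(
  motion=[
    [[0,0,0.1,0,-1],[0,0,0.1,0,-1],[0,0,0.1,0,-1],[0,0,0.1,0,-1],[0,0,0.1,0,-1],[0,0,0,0,-1],[0,0,0,0,-1],[0,0,0,0,-1]],
  ],
)

```text
clock: 5.0
tcp_pos: [0.4931, 0.0746, 0.1623]
ee_rot: [-3.142, 0.001, 2.803]
wrist_force: [-1.8, -1.3, 6.7]
opening: 0.537
finger_force: 30.0
```

Emit:
servo_tool(
  motion=[
    [[0,0,0.05,0,-1],[0,0,0.05,0,-1],[0,0,0.05,0,-1],[0,0,0,0,-1],[0,0,0,0,-1],[0,0,0,0,-1],[0,0,0,0,-1],[0,0,0,0,-1]],
  ],
)

```text
clock: 5.8
tcp_pos: [0.4931, 0.0746, 0.1609]
ee_rot: [-3.142, 0.001, 2.803]
wrist_force: [-2.9, -2.0, 8.2]
opening: 0.536
finger_force: 30.0
```

```bash
python3 - <<'E'
from h import *
import cv2
a=env.capture("scene")[140:230,240:330]
cv2.imwrite("pics/c2.png",cv2.resize(a,(540,540),interpolation=cv2.INTER_CUBIC))
o=env.get_obs();print(o["tcp_pos"],o["wrist_force"],o["torque"])
E
```

```text
[0.49310878 0.07456441 0.16088839] [-3.9626345  -2.35182758  7.95123144] [-0.31907391  0.4686732  -0.02551522]
```

View pics/c2.png

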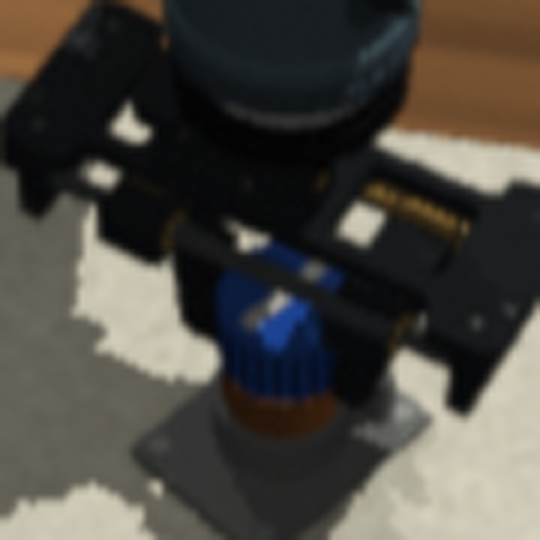

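The cap is gripped and down; the 8 N reading matches about 5.5 mm of spring travel. Next comes the twist: anticlockwise from above is negative about the tool's z.

Emit:
servo_tool(
  motion=[
    [[0,0,0,-4,-1],[0,0,0,-5,-1],[0,0,0,-5,-1],[0,0,0,-5,-1],[0,0,0,-5,-1],[0,0,0,-5,-1],[0,0,0,-5,-1],[0,0,0,0,-1]],
  ],
)

```text
clock: 6.65
tcp_pos: [0.4936, 0.0751, 0.1611]
ee_rot: [3.141, 0.002, -2.884]
wrist_force: [-0.8, 0.6, 7.6]
opening: 0.537
finger_force: 30.0
```

Emit:
servo_tool(
  motion=[
    [[0,0,0,-6,-1],[0,0,0,-6,-1],[0,0,0,-6,-1],[0,0,0,-6,-1],[0,0,0,-6,-1],[0,0,0,-6,-1],[0,0,0,-6,-1],[0,0,0,0,-1]],
  ],
)

```text
clock: 7.45
tcp_pos: [0.493, 0.0748, 0.1608]
ee_rot: [-3.141, 0.0, -2.151]
wrist_force: [-2.7, -1.5, 7.2]
opening: 0.541
finger_force: 30.0
```

```bash
python3 - <<'E'
from h import *
import cv2
a=env.capture("scene")[140:230,240:330]
cv2.imwrite("pics/c3.png",cv2.resize(a,(540,540),interpolation=cv2.INTER_CUBIC))
o=env.get_obs();print(o["tcp_pos"],o["ee_rot"],o["joints"][5],o["wrist_force"],o["torque"])
E
```

```text
[0.49303985 0.07473795 0.16085257] [-3.14107300e+00  2.84307034e-04 -2.15303715e+00] -2.6473964973632356 [-3.06532847 -1.24839871  6.90381977] [-0.15280689  0.56076762  0.04038363]
```

View pics/c3.png

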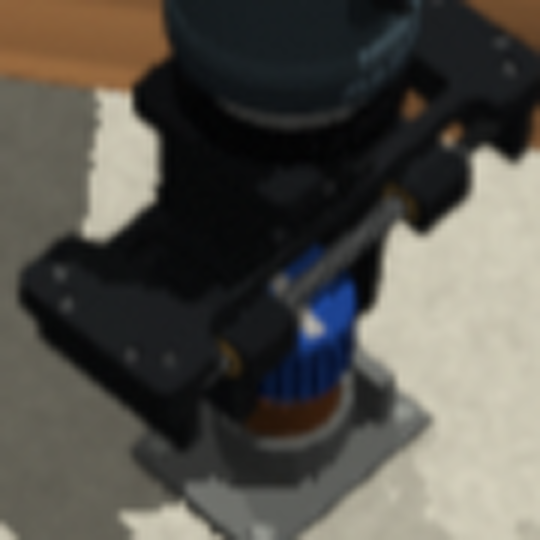

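The visible parts of the bar, near (285,270) and (312,322), are clearly turned from before. The gripper has turned 76° with little torque, so I'll lift.

Emit:
servo_tool(
  motion=[
    [[0,0,-0.2,0,-1],[0,0,-0.2,0,-1],[0,0,-0.2,0,-1],[0,0,-0.2,0,-1],[0,0,-0.2,0,-1],[0,0,-0.2,0,-1],[0,0,-0.2,0,-1],[0,0,0,0,-1]],
  ],
)

```text
clock: 8.3
tcp_pos: [0.4928, 0.0747, 0.1743]
ee_rot: [3.141, 0.0, -2.154]
wrist_force: [-0.2, 0.2, -0.4]
opening: 0.539
finger_force: 30.0
```

Emit:
servo_tool(
  motion=[
    [[0,0,-0.5,0,-1],[0,0,-1,0,-1],[0,0,-1,0,-1],[0,0,-1,0,-1],[0,0,-1,0,-1],[0,0,-1,0,-1],[0,0,-1,0,-1],[0,0,-1,0,-1]],
  ],
)

```text
clock: 9.1
tcp_pos: [0.4928, 0.0747, 0.2502]
ee_rot: [-3.141, 0.0, -2.154]
wrist_force: [0.5, -0.6, 0.7]
opening: 0.536
finger_force: 30.0
```

Emit:
servo_tool(
  motion=[
    [[0,0,-0.6,0,-1],[0,0,-0.3,0,-1],[0,0,0,0,-1],[0,0,0,0,-1],[0,0,0,0,-1],[0,0,0,0,-1],[0,0,0,0,-1],[0,0,0,0,-1]],
  ],
)

```text
clock: 9.9
tcp_pos: [0.4928, 0.0747, 0.2581]
ee_rot: [3.141, -0.0, -2.154]
wrist_force: [1.3, 1.4, -0.6]
opening: 0.541
finger_force: 30.0
```

```bash
python3 - <<'E'
from h import *
import cv2
a=env.capture("scene")[60:240,160:400]
cv2.imwrite("pics/c4.png",cv2.resize(a,(800,600),interpolation=cv2.INTER_CUBIC))
o=env.get_obs();print(o["tcp_pos"],o["ee_rot"],o["wrist_force"],o["finger_force"],o["dq"])
E
```

```text
[0.49277807 0.07466798 0.25812296] [ 3.14142791e+00 -9.65043070e-05 -2.15396672e+00] [-0.34138187  0.17683538 -0.27344734] 29.99996285474481 [ 5.29804804e-04 -4.76811457e-04 -3.89555349e-05  1.49573860e-04
  2.18070491e-03 -3.04145768e-04]
```

View pics/c4.png

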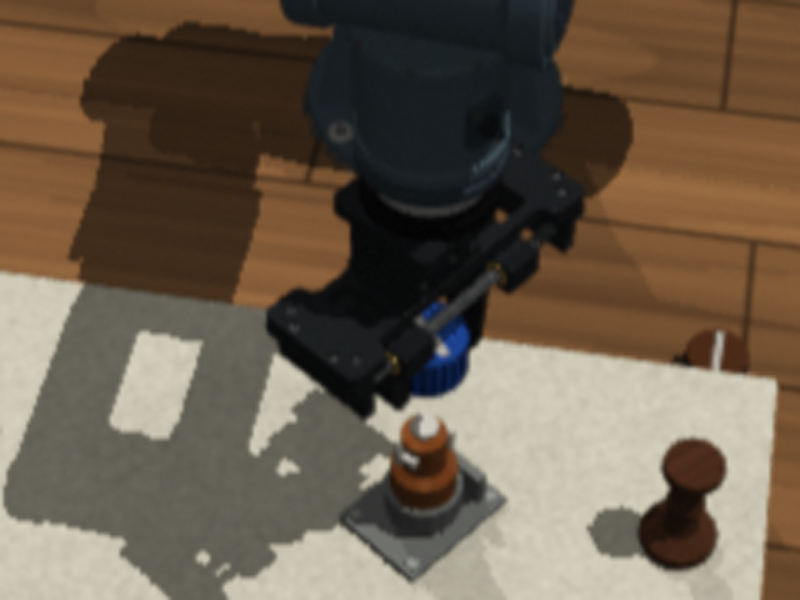

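The cap is in the fingers at (437,355). The open vial, with its white seal showing, is below at (425,440), and the candlestick is undisturbed.

```bash
python3 -c "
from bench import env
print(env.sign_off())"
```

```text
the job is handed in; nothing more can be done
None
```

The blue cap was pressed down about 5.5 mm, twisted 76° anticlockwise and lifted off, and I handed the job in with it held still at 30 N, upright, about 7 cm above the vial's mouth; the sign-off returned no verdict.

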